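# Rebalance the capsule metal detector with the plastic tuning tool

### The arm

A 6-joint arm with a two-finger parallel gripper is mounted at the origin on the work surface. World frame = base frame: x ahead of the robot, y to its left, z up, the work surface at z = 0. Lengths are in m, angles in rad, forces in N, time in s.
With the tool pointing down it reaches from about 0.225 to 0.875 m from the base axis. Payload 3.4 kg.
Tool frame: the origin (TCP) lies between the finger pads; the fingertips stand 19 mm ahead of it and the grasp point (between the pads) is the TCP; z points along the fingers, y is the line along which they close (so a half turn about z gives the same grasp; the last joint's range is limited). The gripper opens to 85 mm and grips with 20 to 120 N. Pads are 22 mm wide; open, the fingers measure 114 mm over their backs; the gripper's body (76 mm by 85 mm) begins 54 mm behind the grasp point. The pads swing forward as they close: fully open they stand 13 mm farther back than shut.
Start: joints at [1.143, 0.276, 1.505, -0, 1.361, -0.121], TCP at [0.174, 0.548, 0.25] pointing down, gripper open.
Joint ranges: [-2.89, 2.89], [-0.75, 2.08], [0.22, 2.7], [-1.18, 4.32], [0.11, 2.71], [-2.7, 2.7]. Speed limits (rad/s): [2.57, 2.57, 3.14, 3.14, 3.14, 3.14].

### API

Orientations are given as a unit quaternion [x, y, z, w].
In Python, from cell import env, imaging, ticket gives the robot as it stands.
- The arm moves only by the shell command python3 -m pendant 'ROWS' [OPENING]. ROWS is JSON, one flat list of numbers, 6 for each row, row after row: the shift along the tool's x, y, z in units of 25 mm (1.0 is 25 mm), then the turn, a rotation vector about the tool's x, y, z in units of 8 degrees (1.0 is 8 degrees). In form: [x, y, z, rx, ry, rz, x, y, z, rx, ry, rz, ...]. A call has 1 to 5 rows; each row is the pose to reach, as a shift and turn from the pose commanded when the call began, along the tool's axes at that moment; what a row does not reach only later rows make up. A row lasts 1/8 s, in which the tool goes at most 62.5 mm and 10.7 degrees, less where a joint would pass 70% of its speed; a pose out of reach is approached as far as the arm can. A call with a gripper value outside its range is refused whole. OPENING is the opening, from -1 (shut) to 1 (fully open), so that 0 is half open, set as the call begins (- or left out, the last holds). The fingers move at their own pace and stop on an object; the grip force is fixed at half the most. Time passes only in rows, so rows that repeat a pose let the fingers close. It gives the time, the measured TCP pose, the force, the opening and the grip force at its end, in the units of the state.
- env.sense(): the state, without advancing time (a new reading comes with each control period).
- imaging.camera(name): name is "scene" or "side" or "wrist"; returns the picture (384x512x3 uint8, red, green, blue); there is no depth.
- imaging.camera_info(name): a dict with "fx", "fy", "cx", "cy" (pixels), "dist_coeffs" ([k1, k2, p1, p2, k3] as OpenCV has them; the pictures are not rectified), "world_from_camera" (4x4, takes a point from camera to world coordinates). Camera axes: x right, y down, z forward; pixel columns grow to the right and rows downward; lengths in m; the calibration is good to about 2 mm. A picture is of the moment at which its call begins: read the wrist's pose just before it. camera_info takes no time and is no camera call; for the wrist camera it gives the pose at the moment of the call.
- ticket.job_done(): hands the job in; it is judged then, once.
Trained networks look in the newest picture that a camera, given by its name, has taken for a name from the list of things; names that differ only in an ending like _2 or _b are one class to them, and where a whole thing is asked for, a point or a joint stands for the part that bears it (a point fixed in the world has none). Each returns a list of dicts, best first, with "confidence" (0 to 1); they miss things now and then, are a little off and sometimes report something else, mostly with a low value. They report only what shows in the picture. A call takes as long as a camera call.
- imaging.find_in(camera, query): "centre" ([x, y, z] in m, in world coordinates, good to about 4 mm: the middle of the surface that is visible of it).
- imaging.silhouettes(camera, query): "pixels" (384x512 bool, what is visible of it).
The state is a dict: "clock": time; "q": joint angles; "dq": joint speeds; "joint_torque": joint torques, N m; "eef_pos": TCP position; "eef_rot": TCP orientation; "force": force on the tool from outside, world axes, zero at the start; "moment": the same for the moment, N m; "opening": finger opening in m; "grasp_force": force on a finger pad.
Only numpy, scipy, OpenCV 4.12 (cv2) and the standard library are available. Lean on these libraries where they do the work, as an engineer would, in place of code of your own. Each camera call takes 0.05 s, during which the arm holds its last target. There are 200 camera calls.

### The job

Rebalance the capsule metal detector: take the yellow plastic tuning tool from its stand, lower its blade into the black bore on top of the detector, feel for the slot of the brass tuning slug inside and turn the slug until the red balance needle rests on the middle of the green band. Press with only a few newtons: the slug cracks if the tool bears on it or its bore with more than 20 N, press and turning together. Then stand the tool back in its stand, fully home and let go, and leave the bottle and the mortar where they are.

Things in the scene. Friction and masses are not known exactly. Their poses are not given: they have to be found in the camera images.
- tuning_tool: loose plastic tuning tool, 30 g, 120 mm long, standing blade down in the stand. Origin at the middle of the blade's end, z up the tool. Blade 9.6 mm wide (along x), 1.8 mm thick (along y), 5 mm long; white round rod, 10 mm diameter, up to z 55 mm; yellow handle from z 55 to 120 mm, 22 mm along x, 16 mm along y (grip it across the 16 mm near z 90 mm). A half turn about z changes nothing
- stand: fixed grey stand, a block 44 x 44 mm, 60 mm tall on a steel base 84 x 84 x 3 mm; origin under its centre, on the table. The tool's rod hangs in its hole and the handle rests on the block's top: the tool's origin is then 5 mm above the stand's origin
- stand_hole (a point): centre of the stand's round hole (12.5 mm diameter, deeper than the tool needs, its top 6 mm a cone 19 mm wide at the mouth) at the top face, 60 mm above the table
- detector: fixed capsule metal detector, a white box 200 mm (x) by 280 mm (y), 130 mm tall, with a steel chute through it along x and a fixed capsule tray on its far side; origin under its centre, on the table; yaw varies. The brass slug in its bore takes about 0.025 N m to turn (some 6 N between blade and slot walls, besides the press), stays where it is left, neither rises nor sinks, and can go at least 0.5 rad past balance
- bore (a point): centre of the mouth of the vertical bore (11.2 mm diameter, its top 6 mm a cone 18 mm wide at the mouth) in the black 36 mm square block on the detector, 136 mm above the table; the detector's axes. The slug fills the bore, its top 7 to 15 mm down (not measured). A slot 3.2 mm wide, 4.5 mm deep runs across it, at the start within 0.8 rad either way of the detector's x axis (not measured)
- meter (a point): pivot of the meter's needle on the detector's top, 137 mm above the table. The white dial (86 x 116 mm, under a window) lies flat; the red needle reaches 63 mm from the pivot and points along the detector's x axis at balance, the middle of the green band (+-0.04 rad)
- needle (a joint): angle of the balance needle from the middle of the green band, rad, seen from above: plus is anticlockwise. It starts 0.3 to 0.6 rad anticlockwise and follows the slug at half its angle: turning the slug clockwise by 1 rad moves the needle clockwise by 0.5 rad
- bottle: loose amber bottle, 60 mm diameter, 115 mm tall; origin under its centre
- mortar: loose white bowl, 100 mm diameter, 60 mm tall; origin under its centre

How it is judged:
By the outcome, as a careful person would: the job done as asked, in the order asked, and still so for the second after the job is handed in, with the robot touching nothing.
It also fails if it takes over 61 s, if anything falls off the work surface, if the arm or the gripper's body presses on something with over 40 N, if the wrist force passes 120 N, or if a joint passes its speed limit or range.

## Working session

There is one attempt and no reset: what is moved stays moved. The work goes in short steps, Python scripts to look and compute and a shell command to move; the robot and the scene stay as the last step left them, time stands still between calls to the robot, and variables do not carry over. Pictures are saved under pics/ and viewed, at most 10 in all, crops included, and the job is handed in when it is done.

```bash
ls; mkdir -p pics; python3 - <<'E'
from cell import env, imaging, ticket
import numpy as np, cv2
s=env.sense(); print(s['clock'],s['eef_pos'],s['eef_rot'],s['opening'])
ims=[]
for c in ("scene","side"):
    im=imaging.camera(c); ims.append(im)
    i=imaging.camera_info(c); print(c,np.round(i['world_from_camera'],3).tolist(),i['fx'],i['cx'],i['cy'],i['dist_coeffs'])
    for n in ("tuning_tool","stand","stand_hole","detector","bore","meter","needle","bottle","mortar"):
        r=imaging.find_in(c,n); print(n,[(np.round(d['centre'],3).tolist(),round(d['confidence'],2)) for d in r[:2]])
o=np.hstack(ims); cv2.imwrite('pics/a.png',cv2.cvtColor(cv2.resize(o,(800,300),interpolation=cv2.INTER_AREA),cv2.COLOR_RGB2BGR))
print(env.sense()['clock'])
E
```

```text
pics
0.0 [0.17345416 0.54769781 0.24943426] [ 1.52802509e-01  9.88256332e-01 -8.69637610e-04 -2.43413343e-04] 0.08571929153707371
scene [[0.863, 0.335, -0.378, 1.03], [0.505, -0.602, 0.618, -0.672], [-0.021, -0.724, -0.689, 0.938], [0.0, 0.0, 0.0, 1.0]] 420.22775663215174 248.72705670722343 194.8667033224272 [-0.15917286  0.          0.          0.          0.        ]
tuning_tool [([0.472, -0.28, 0.1], 0.68)]
stand [([0.485, -0.282, 0.006], 0.56), ([0.644, 0.07, 0.109], 0.21)]
stand_hole [([0.481, -0.286, 0.002], 0.94), ([0.708, -0.253, 0.074], 0.35)]
detector [([0.639, 0.073, 0.109], 0.77)]
bore [([0.642, 0.068, 0.108], 0.88)]
meter [([0.642, 0.07, 0.11], 0.85)]
needle []
bottle [([0.708, -0.25, 0.072], 0.73), ([0.406, 0.468, 0.046], 0.5)]
mortar [([0.41, 0.47, 0.047], 0.57)]
side [[0.998, -0.043, 0.049, 0.526], [-0.065, -0.769, 0.636, -0.53], [0.01, -0.638, -0.77, 0.873], [0.0, 0.0, 0.0, 1.0]] 393.41397481802784 258.3252958546806 197.68806863285542 [-0.02049376  0.          0.          0.          0.        ]
tuning_tool []
stand [([0.478, -0.282, 0.004], 0.74)]
stand_hole [([0.472, -0.284, 0.006], 0.8)]
detector [([0.599, 0.068, 0.128], 0.67)]
bore [([0.601, 0.066, 0.13], 0.85)]
meter [([0.601, 0.068, 0.13], 0.94)]
needle []
bottle [([0.692, -0.251, 0.077], 0.93)]
mortar [([0.406, 0.482, 0.044], 0.83)]
1.0
```

View pics/a.png

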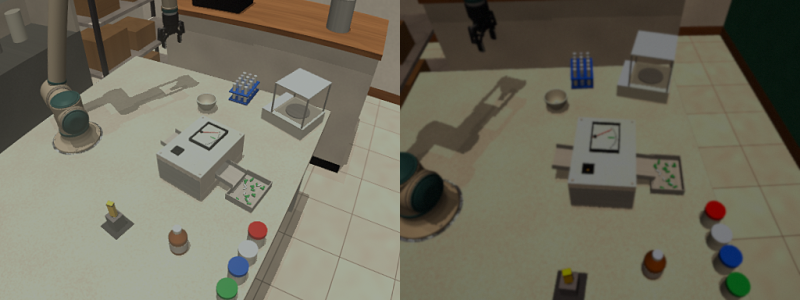

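```bash
cat > h.py <<'E'
from cell import env, imaging, ticket
import numpy as np, cv2
from scipy.spatial.transform import Rotation as R
def px(c,P,info=None):
    i=info or imaging.camera_info(c); T=np.linalg.inv(i['world_from_camera'])
    K=np.array([[i['fx'],0,i['cx']],[0,i['fy'],i['cy']],[0,0,1]])
    return cv2.projectPoints(np.atleast_2d(np.array(P,float)),cv2.Rodrigues(T[:3,:3])[0],T[:3,3],K,np.array(i['dist_coeffs']))[0][:,0]
def plane(c,uv,z,info=None):
    i=info or imaging.camera_info(c); T=np.array(i['world_from_camera'])
    K=np.array([[i['fx'],0,i['cx']],[0,i['fy'],i['cy']],[0,0,1]])
    n=cv2.undistortPoints(np.array(uv,float).reshape(-1,1,2),K,np.array(i['dist_coeffs']))[:,0]
    d=np.c_[n,np.ones(len(n))]@T[:3,:3].T; o=T[:3,3]
    return o+d*((z-o[2])/d[:,2])[:,None]
def save(n,im): cv2.imwrite('pics/'+n,cv2.cvtColor(im,cv2.COLOR_RGB2BGR))
def crop(im,u0,u1,v0,v1,w,h): return cv2.resize(im[v0:v1,u0:u1],(w,h),interpolation=cv2.INTER_CUBIC)
def go(p,yaw,p0=None):
    "row to pose: TCP p, pointing down, tool y axis at world angle yaw (mod pi)"
    s=env.sense(); R0=R.from_quat(s['eef_rot']); p0=s['eef_pos'] if p0 is None else p0
    best=None
    for y in (yaw,yaw+np.pi):
        Y=np.array([np.cos(y),np.sin(y),0]); Z=np.array([0,0,-1.]); X=np.cross(Y,Z)
        r=(R0.inv()*R.from_matrix(np.c_[X,Y,Z])).as_rotvec()
        if best is None or np.linalg.norm(r)<np.linalg.norm(best): best=r
    t=R0.inv().apply(np.array(p)-p0)
    return np.round(np.r_[t/0.025,np.degrees(best)/8],2).tolist()
def st():
    s=env.sense(); Rm=R.from_quat(s['eef_rot']).as_matrix()
    print('t',round(s['clock'],2),'p',np.round(s['eef_pos'],4),'tilt',np.round(Rm[:2,2],4),'yaw_y',round(np.arctan2(Rm[1,1],Rm[0,1]),4),'F',np.round(s['force'],1),'M',np.round(s['moment'],2),'op',round(s['opening'],4),'q',np.round(s['q'],2)); return s
E
python3 - <<'E'
from h import *
a=imaging.camera('scene'); b=imaging.camera('side')
o=np.vstack([np.hstack([crop(a,200,330,140,270,400,300),crop(b,200,360,140,260,400,300)]),np.hstack([crop(a,120,180,245,305,400,300),crop(b,185,265,324,384,400,300)])])
save('b.png',o)
print(go([.475,-.283,.25],0))
i=imaging.camera_info('wrist'); s=st()
Rm=R.from_quat(s['eef_rot']).as_matrix(); T=np.array(i['world_from_camera'])
print(np.round(Rm.T@(T[:3,3]-s['eef_pos']),4),np.round(Rm.T@T[:3,:3],3).tolist(),i['fx'],i['cx'],i['cy'],i['dist_coeffs'])
E
```

```text
[-21.53, -28.06, 0.01, 0.0, -0.0, 9.05]
t 1.1 p [0.1737 0.5482 0.2503] tilt [0.     0.0001] yaw_y 1.264 F [-1.   0.4  0.5] M [-0.01 -0.   -0.02] op 0.0854 q [ 1.14  0.28  1.5   0.    1.36 -0.12]
[ 0.0831  0.0004 -0.123 ] [[0.0, -0.946, -0.325], [1.0, 0.0, 0.0], [0.0, -0.325, 0.946]] 281.9977189204401 250.42104787783242 188.33116718964655 [-0.03395478  0.          0.          0.          0.        ]
```

View pics/b.png

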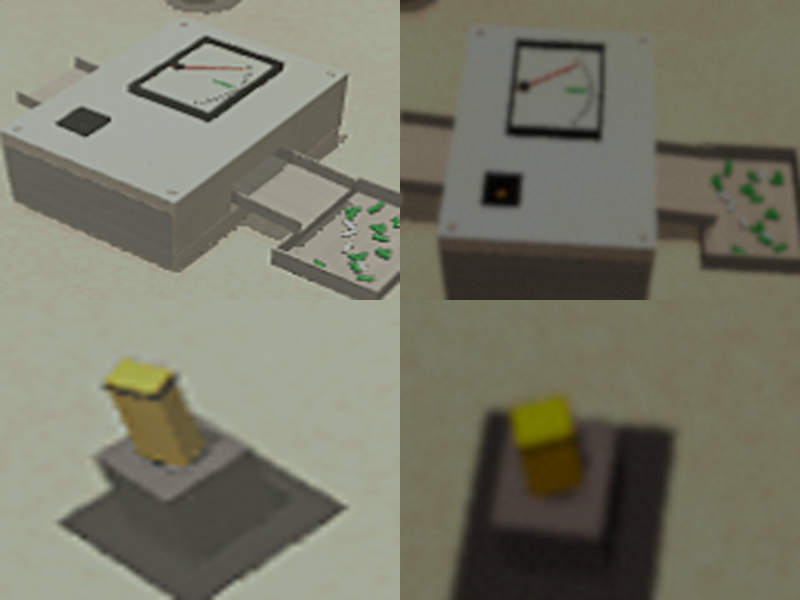

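```bash
cat >> h.py <<'E'
def camgo(P,h,yaw,p0=None):
    "row putting wrist camera h above P looking straight down, image-right at world angle yaw"
    s=env.sense(); i=imaging.camera_info('wrist'); T=np.array(i['world_from_camera']); R0=R.from_quat(s['eef_rot'])
    Xc=np.array([np.cos(yaw),np.sin(yaw),0]); Zc=np.array([0,0,-1.]); C=np.c_[Xc,np.cross(Zc,Xc),Zc]
    Rt=R.from_matrix(C@T[:3,:3].T@R0.as_matrix())
    tc=R0.inv().apply(T[:3,3]-s['eef_pos']); p=np.array(P)+[0,0,h]-Rt.apply(tc)
    return np.round(np.r_[R0.inv().apply(p-s['eef_pos'])/0.025,np.degrees((R0.inv()*Rt).as_rotvec())/8],2).tolist(),p
E
python3 - <<'E'
from h import *
f=lambda pts:[(200+(u-400)/2.5,140+v/2.5) for u,v in pts]
g=lambda pts:[(200+u/3.0769,140+v/2.3077) for u,v in pts]
for nm,sd,sc,z in (('bore',(502,189),(83,122),.136),('pivot',(523,86),(180,67),.137),('green',(576,90),(223,83),.137),('c1',(472,25),(180,23),.13),('c2',(655,30),(346,76),.13),('c3',(655,240),(175,203),.13),('c4',(440,237),(3,130),.13)):
    print(nm,plane('side',f([sd]),z)[0].round(4),plane('scene',g([sc]),z)[0].round(4))
t=lambda pts:[(185+(u-400)/5,324+(v-300)/5) for u,v in pts]
print('tool top',plane('side',t([(512,412),(565,397),(577,432),(518,447)]),.125).round(4))
g2=lambda pts:[(120+u/6.667,245+(v-300)/5) for u,v in pts]
print('tool top',plane('scene',g2([(104,384),(123,360),(180,373),(163,395)]),.125).round(4))
print('stand',plane('scene',g2([(58,522),(165,437),(347,507),(185,600)]),.003).round(4))
B=plane('side',f([(502,189)]),.136)[0]
print(camgo(B,.21,np.pi/2-.03),camgo(B,.21,0))
E
```

```text
bore [0.5289 0.0268 0.136 ] [0.5327 0.0254 0.136 ]
pivot [0.5551 0.1565 0.137 ] [0.5596 0.1568 0.137 ]
green [0.6088 0.1479 0.137 ] [0.6104 0.1492 0.137 ]
c1 [0.5045 0.2567 0.13  ] [0.5098 0.2453 0.13  ]
c2 [0.7029 0.2381 0.13  ] [0.7035 0.2259 0.13  ]
c3 [ 0.6657 -0.0346  0.13  ] [ 0.6675 -0.0434  0.13  ]
c4 [ 0.4707 -0.02    0.13  ] [ 0.4728 -0.0168  0.13  ]
tool top [[ 0.4548 -0.2694  0.125 ]
 [ 0.4747 -0.2649  0.125 ]
 [ 0.4792 -0.2783  0.125 ]
 [ 0.4573 -0.2825  0.125 ]]
tool top [[ 0.4614 -0.2834  0.125 ]
 [ 0.4577 -0.2682  0.125 ]
 [ 0.4817 -0.2636  0.125 ]
 [ 0.485  -0.2773  0.125 ]]
stand [[ 0.4214 -0.3063  0.003 ]
 [ 0.4228 -0.2402  0.003 ]
 [ 0.517  -0.2383  0.003 ]
 [ 0.4973 -0.3172  0.003 ]]
([-21.33, -15.18, 1.9, 0.33, 2.36, -1.96], array([0.56749903, 0.02523168, 0.2026765 ])) ([-20.29, -17.07, 1.9, -1.5, 2.05, 8.97], array([ 0.5284788, -0.0117738,  0.2026765]))
```

```bash
python3 -m pendant '[-21,-15,0,0.33,2.36,-1.96,-21,-15,0,0.33,2.36,-1.96,-21,-15,0,0.33,2.36,-1.96,-21,-15,0,0.33,2.36,-1.96,-21,-15,0,0.33,2.36,-1.96]'; python3 - <<'E'
from h import *
print(camgo([.530,.026,.136],.20,np.pi/2-.03))
E
```

```text
clock: 1.72
eef_pos: [0.3534, 0.3096, 0.2496]
eef_rot: [0.015, 0.986, 0.003, -0.165]
force: [0.7, 0.9, -0.1]
opening: 0.0855
grasp_force: 0.0
([-9.2, -11.12, -0.75, 0.0, 0.0, -0.01], array([0.56825837, 0.02464401, 0.19245452]))
```

```bash
python3 -m pendant '[-9.2,-11.1,-0.75,0,0,0,-9.2,-11.1,-0.75,0,0,0,-9.2,-11.1,-0.75,0,0,0,-9.2,-11.1,-0.75,0,0,0,-9.2,-11.1,-0.75,0,0,0]';  python3 -m pendant '[-2.8,-3.2,-0.2,0,0,0,-2.8,-3.2,-0.2,0,0,0]'; python3 - <<'E'
from h import *
s=st(); i=imaging.camera_info('wrist'); im=imaging.camera('wrist')
u,v=px('wrist',[.530,.026,.136],i)[0]; print(u,v,np.array(i['world_from_camera'])[:3].round(4).tolist())
u,v=int(u),int(v)
o=np.hstack([cv2.resize(im,(400,300)),crop(im,max(u-30,0),u+30,v-22,v+23,400,300)]); save('c.png',o); print(u,v)
E
```

```text
clock: 2.35
eef_pos: [0.5393, 0.0635, 0.2001]
eef_rot: [0.015, 0.986, 0.003, -0.165]
force: [-0.2, 0.6, 0.4]
opening: 0.0858
grasp_force: 0.0
clock: 2.6
eef_pos: [0.6049, -0.0193, 0.1814]
eef_rot: [0.016, 0.986, 0.002, -0.165]
force: [-0.4, 0.2, -0.2]
opening: 0.0853
grasp_force: 0.0
t 2.6 p [ 0.6049 -0.0193  0.1814] tilt [-0.3252  0.01  ] yaw_y 1.5386 F [-0.4  0.2 -0.2] M [ 0.02 -0.14 -0.01] op 0.0853 q [-0.13  0.54  1.3  -0.03  1.64 -1.66]
313.93055816347015 131.70501506211247 [[0.0318, 0.9995, 0.0, 0.5667], [0.9995, -0.0318, -0.0006, -0.0178], [-0.0006, 0.0, -1.0, 0.3249]]
313 131
```

View pics/c.png

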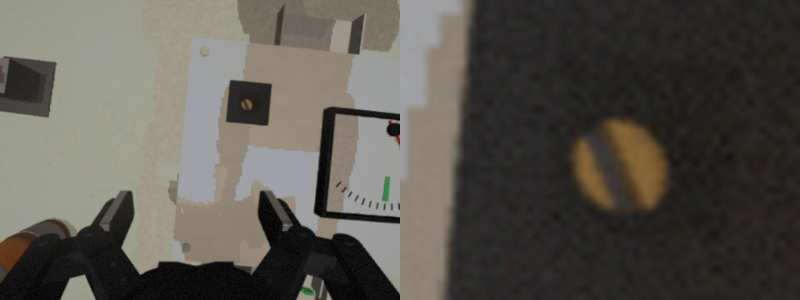

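```bash
python3 - <<'E'
from h import *
s=env.sense(); i=imaging.camera_info('wrist'); im=imaging.camera('wrist').astype(int)
hsv=cv2.cvtColor(im.astype(np.uint8),cv2.COLOR_RGB2HSV)
sub=np.zeros(im.shape[:2],bool); sub[118:150,300:334]=1
br=(hsv[...,0]>10)&(hsv[...,0]<35)&(hsv[...,1]>90)&(im[...,0]>60)&sub
v,u=np.nonzero(br); c,r=cv2.minEnclosingCircle(np.c_[u,v].astype(np.float32)); print(len(u),c,r, u.min(),u.max(),v.min(),v.max())
yy,xx=np.mgrid[:384,:512]; ins=(np.hypot(xx-c[0],yy-c[1])<r-1)
w=np.where(ins,np.clip(110-im[...,0],0,None),0.)
m=w.sum(); mu,mv=(w*xx).sum()/m,(w*yy).sum()/m
C=np.array([[ (w*(xx-mu)**2).sum(),(w*(xx-mu)*(yy-mv)).sum()],[0,(w*(yy-mv)**2).sum()]])/m; C[1,0]=C[0,1]
ev,E=np.linalg.eigh(C); d=E[:,1]; print('slot centroid',mu,mv,'dir',d,ev)
P=plane('wrist',[(mu-5*d[0],mv-5*d[1]),(mu+5*d[0],mv+5*d[1])],.125,i); dd=P[1]-P[0]; print('slot angle',np.arctan(dd[1]/dd[0]))
for z in (.121,.125,.129): print(z,plane('wrist',[c,(mu,mv)],z,i).round(4).tolist())
# black block
g=im.max(2); blk=((g<75)|br)&(xx>270)&(xx<365)&(yy>90)&(yy<175)
n,l,stt,ce=cv2.connectedComponentsWithStats(blk.astype(np.uint8)); k=l[int(c[1])-12,int(c[0])]
q=cv2.minAreaRect(np.argwhere(l==k)[:,::-1].astype(np.float32)); print(q)
cor=plane('wrist',cv2.boxPoints(q),.136,i); print('block',cor.mean(0).round(4),cor.round(4).tolist(),[np.arctan2(*(cor[(a+1)%4]-cor[a])[1::-1]).round(3) for a in range(4)])
print(im[118:150:2,302:332:2,0])
for n in('bore','stand','stand_hole','tuning_tool'): print(n,[(d['centre'].round(4) if hasattr(d['centre'],'round') else d['centre'],d['confidence']) for d in imaging.find_in('wrist',n)[:1]])
print(go([.469,-.2735,.25],1.78))
E
```

```text
129 (322.5, 128.0) 7.632268905639648 316 329 121 134
slot centroid 321.2422018348624 128.82128440366972 dir [0.36362983 0.93154353] [ 3.98949213 13.96064082]
slot angle 0.3362883272466509
0.121 [[0.5284, 0.0305, 0.121], [0.529, 0.0296, 0.121]]
0.125 [[0.5293, 0.0295, 0.125], [0.5298, 0.0285, 0.125]]
0.129 [[0.5301, 0.0284, 0.129], [0.5306, 0.0275, 0.129]]
((325.7042541503906, 125.48789978027344), (54.38651657104492, 54.29317092895508), 5.355824947357178)
block [0.5298 0.0289 0.136 ] [[0.5455, 0.0085, 0.136], [0.5096, 0.0132, 0.136], [0.5141, 0.0492, 0.136], [0.5501, 0.0445, 0.136]] [np.float64(3.012), np.float64(1.448), np.float64(-0.132), np.float64(-1.696)]
[[ 41  46  33  39  37  40  39  31  36  31  29  31  33  33  31]
 [ 43  43  40  38  43  40  39  32  35  35  38  33  36  33  34]
 [ 37  46  39  37  40  37  36  33  39  54 110 116  66  39  38]
 [ 40  45  41  41  46  32  34  68  65  64 101 129 116  88  31]
 [ 42  39  46  40  38  30  35  86 107  59  77 125 131 119  43]
 [ 40  42  35  43  41  35  35  88 118  63  65 112 127 124  53]
 [ 39  44  39  41  40  38  36  62 124  88  61  82 126 124  54]
 [ 47  41  43  42  43  39  32  34  80 113  61  65 110 117  44]
 [ 40  46  42  42  38  41  35  43  34  55  62  53  70  59  33]
 [ 48  43  41  42  33  32  38  41  38  27  37  28  30  32  35]
 [ 47  45  44  42  36  36  37  36  32  42  40  33  32  34  35]
 [ 41  40  37  42  37  39  42  37  42  38  44  38  39  35  42]
 [ 41  37  42  43  46  40  39  37  36  41  41  41  36  37  37]
 [ 43  37  42  42  40  38  44  28  39  37  39  31  40  36  41]
 [ 39  44  43  42  44  43  48  38  37  39  42  38  40  40  30]
 [ 46  43  43  41  43  38  41  42  43  36  35  40  40  40  39]]
bore [([0.5593, 0.0691, 0.1298], 0.82)]
stand [([0.4743, -0.251, 0.001], 0.77)]
stand_hole [([0.4752, -0.2534, 0.0047], 0.78)]
tuning_tool []
[5.65, -10.46, -0.91, 0.29, -2.37, -1.7]
```

```bash
python3 -m pendant '[0.5,-1,-1.5,0,0,0,5.65,-10.46,-0.91,0.29,-2.37,-1.7,5.65,-10.46,-0.91,0.29,-2.37,-1.7,5.65,-10.46,-0.91,0.29,-2.37,-1.7,5.65,-10.46,-0.91,0.29,-2.37,-1.7]';  python3 -m pendant '[0,0,0,0,0,0,0,0,0,0,0,0]' | head -2; python3 - <<'E'
from h import *
s=st(); print(go([.469,-.2735,.25],1.78))
i=imaging.camera_info('wrist'); im=imaging.camera('wrist')
for n in('stand','stand_hole','tuning_tool'): print(n,[(d['centre'],d['confidence']) for d in imaging.find_in('wrist',n)[:1]])
u,v=map(int,px('wrist',[.469,-.2735,.125],i)[0]);print(u,v)
m=imaging.silhouettes('wrist','tuning_tool')
if m: print(m[0]['confidence'],m[0]['pixels'].sum())
a=imaging.camera('side'); b=imaging.camera('scene')
pv=px('side',[.557,.157,.137])[0].astype(int);pw=px('scene',[.557,.157,.137])[0].astype(int);print(pv,pw)
o=np.vstack([np.hstack([cv2.resize(im,(400,300)),crop(im,u-60,u+60,v-45,v+45,400,300)]),np.hstack([crop(b,pw[0]-20,pw[0]+40,pw[1]-20,pw[1]+25,400,300),crop(a,pv[0]-20,pv[0]+40,pv[1]-25,pv[1]+20,400,300)])]); save('d.png',o)
E
```

```text
clock: 3.52
eef_pos: [0.4769, -0.2566, 0.2495]
eef_rot: [-0.105, 0.994, -0.001, 0.001]
force: [0.1, -0.4, 0.5]
opening: 0.0853
grasp_force: 0.0
clock: 3.78
eef_pos: [0.479, -0.2559, 0.2483]
t 3.77 p [ 0.479  -0.2559  0.2483] tilt [ 0.0019 -0.    ] yaw_y 1.7803 F [ 0.6  0.4 -0.7] M [-0.01 -0.03  0.06] op 0.0852 q [-0.62  0.23  1.58  0.    1.34 -2.4 ]
[0.54, -0.61, -0.07, -0.0, 0.01, 0.0]
stand [([0.4521, -0.2735, 0.0013], 0.95)]
stand_hole [([0.4509, -0.276, 0.0046], 0.89)]
tuning_tool [([0.4595, -0.2746, 0.1279], 0.65)]
233 172
0.8 613
[249 174] [257 168]
```

View pics/d.png

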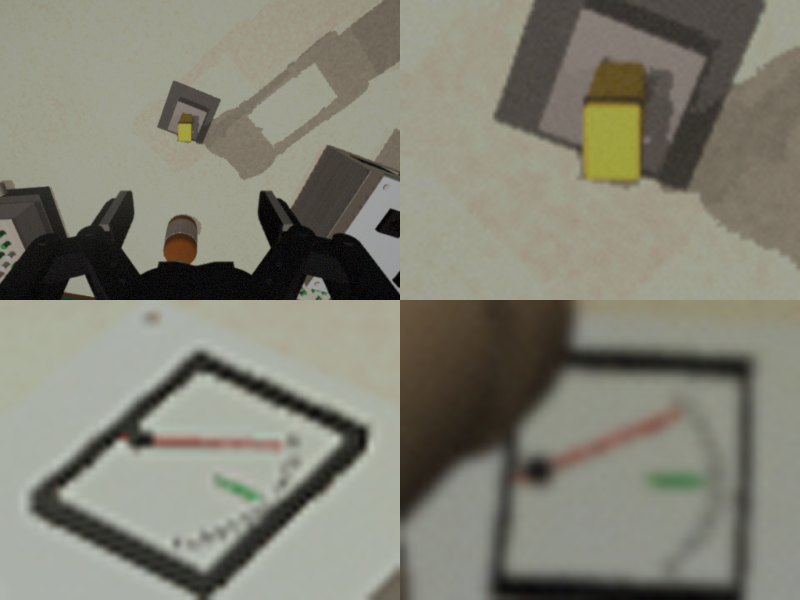

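```bash
python3 - <<'E'
from h import *
f=lambda L:[(173+(x-400)/3.333,127+y/3.333) for x,y in L]
P=plane('wrist',f([(586,103),(642,103),(639,180),(583,180)]),.125); print('tool',P.round(4).tolist(),P.mean(0).round(4))
d=(P[2]+P[3]-P[0]-P[1]); print('blade angle',np.arctan2(d[1],d[0]))
sc=lambda L:[(237+x/6.667,148+(y-300)/6.667) for x,y in L]; sd=lambda L:[(229+(x-400)/6.667,149+(y-300)/6.667) for x,y in L]
for c,L in (('scene',sc([(145,439),(282,447),(216,477),(260,497)])),('side',sd([(538,470),(682,410),(648,481),(706,481)]))):
    Q=plane(c,L,.137); a=lambda v:np.arctan2(v[1],v[0])
    print(c,Q.round(4).tolist(),'needle',a(Q[1]-Q[0]),'green',a(Q[3]-Q[2]),a((Q[2]+Q[3])/2-Q[0]))
p=P.mean(0)
print('to above',go([p[0],p[1],.20],np.arctan2(d[1],d[0])+np.pi/2),go([p[0],p[1],.095],np.arctan2(d[1],d[0])+np.pi/2))
E
```

```text
tool [[0.4572, -0.2808, 0.125], [0.454, -0.2662, 0.125], [0.4753, -0.2626, 0.125], [0.4785, -0.2776, 0.125]] [ 0.4662 -0.2718  0.125 ]
blade angle 0.1582143681961235
scene [[0.5598, 0.1579, 0.137], [0.6155, 0.1825, 0.137], [0.5996, 0.1504, 0.137], [0.6226, 0.148, 0.137]] needle 0.4160554752429639 green -0.10495711890072411 -0.16726637052875257
side [[0.5564, 0.156, 0.137], [0.6143, 0.1849, 0.137], [0.598, 0.148, 0.137], [0.6202, 0.1468, 0.137]] needle 0.4629698262618836 green -0.05536863046044627 -0.1629420551002177
to above [0.65, -0.49, 1.9, -0.0, 0.0, 0.38] [0.66, -0.49, 6.1, -0.0, 0.0, 0.38]
```

```bash
python3 -m pendant '[0.65,-0.49,2,0,0,0.3,0.65,-0.49,4,0,0,0.3,0.65,-0.49,6.12,0,0,0.3,0.65,-0.49,6.12,0,0,0.3]'|head -3; python3 - <<'E'
from h import *
s=st(); print(go([.4664,-.2720,.095],.165+np.pi/2))
E
```

```text
clock: 4.62
eef_pos: [0.4634, -0.2704, 0.0913]
eef_rot: [-0.084, 0.996, 0.003, -0.003]
t 4.62 p [ 0.4634 -0.2704  0.0913] tilt [-0.0068  0.0052] yaw_y 1.7386 F [-0.4  0.8 -0. ] M [-0.03  0.02 -0.01] op 0.0856 q [-0.66  0.36  1.81 -0.    0.98 -2.4 ]
[-0.11, -0.08, -0.15, 0.04, -0.04, 0.02]
```

```bash
python3 -m pendant '[0,0,0,0,0,0]'|head -1; python3 - <<'E'
from h import *
s=st(); print(go([.4664,-.2720,.095],.165+np.pi/2))
E
```

```text
clock: 4.75
t 4.75 p [ 0.4671 -0.2734  0.0962] tilt [ 0.0028 -0.0023] yaw_y 1.7386 F [1.1 0.8 0.8] M [ 0.03 -0.02 -0.05] op 0.0852 q [-0.66  0.36  1.81 -0.    0.98 -2.4 ]
[0.02, 0.06, 0.05, -0.02, 0.02, 0.02]
```

```bash
python3 -m pendant '[0,0,0,0,0,0,0,0,0,0,0,0,0,0,0,0,0,0,0,0,0,0,0,0,0,0,0,0,0,0]' -1; python3 - <<'E'
from h import *
st()
E
```

```text
clock: 5.38
eef_pos: [0.466, -0.273, 0.0954]
eef_rot: [-0.084, 0.997, -0.001, 0.001]
force: [-1.3, -0.2, 4.5]
opening: 0.0152
grasp_force: 58.5
t 5.38 p [ 0.466  -0.273   0.0954] tilt [ 0.0015 -0.0014] yaw_y 1.7381 F [-1.3 -0.2  4.5] M [0.09 0.17 0.02] op 0.0152 q [-0.66  0.36  1.81 -0.    0.97 -2.4 ]
```

```bash
python3 -m pendant '[0,0,-0.6,0,0,0,0,0,-2,0,0,0,0,0,-4,0,0,0,0,0,-6.4,0,0,0,0,0,-6.4,0,0,0]'; python3 - <<'E'
from h import *
st(); b=.30+np.pi/2; print(go([.5297,.0290,.25],b)); i=imaging.camera_info('wrist'); im=imaging.camera('wrist'); save('e.png',im)
E
```

```text
clock: 6.0
eef_pos: [0.4681, -0.2744, 0.2609]
eef_rot: [-0.084, 0.996, -0.005, 0.005]
force: [-0.2, -0.3, -0.5]
opening: 0.0151
grasp_force: 58.8
t 6.0 p [ 0.4681 -0.2744  0.2609] tilt [ 0.0105 -0.0082] yaw_y 1.7381 F [-0.2 -0.3 -0.5] M [ 0.03 -0.    0.  ] op 0.0151 q [-0.66  0.21  1.56 -0.    1.35 -2.4 ]
[-4.45, 11.56, 0.36, -0.07, 0.06, -0.95]
```

View pics/e.png

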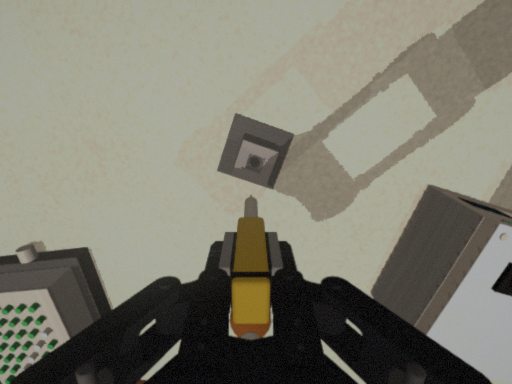

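```bash
python3 -m pendant '[-1.2,3,0.2,0,0,-0.3,-2.5,6,0.2,0,0,-0.6,-3.7,9,0.2,0,0,-0.95,-4.45,11.56,0.2,0,0,-0.95,-4.45,11.56,0.2,0,0,-0.95]'|head -2; python3 -m pendant '[0,0,0,0,0,0,0,0,0,0,0,0]' | head -2; python3 - <<'E'
from h import *
s=st(); b=.30+np.pi/2; print(go([.5297,.0290,.235],b)); i=imaging.camera_info('wrist'); im=imaging.camera('wrist')
Rm=R.from_quat(s['eef_rot']).as_matrix()
print('expected tip px',px('wrist',[s['eef_pos']+Rm@[0,0,.0904],s['eef_pos']+Rm@[.005,0,.0904],s['eef_pos']+Rm@[-.005,0,.0904]],i).round(1).tolist())
print('bore px',px('wrist',[[.5297,.029,.136],[.5297,.029,.125]],i).round(1))
u,v=px('wrist',[.5297,.029,.136],i)[0].astype(int)
o=np.hstack([cv2.resize(im,(400,300)),crop(im,u-40,u+40,v-15,v+45,400,300)]); save('f.png',o); print(u,v)
E
```

```text
clock: 6.68
eef_pos: [0.5263, 0.0329, 0.248]
clock: 6.92
eef_pos: [0.5265, 0.0306, 0.2483]
t 6.92 p [0.5265 0.0306 0.2483] tilt [-0.002  -0.0016] yaw_y 1.8717 F [ 0.2  0.3 -0.4] M [ 0.04  0.   -0.01] op 0.0158 q [-0.07  0.21  1.61 -0.    1.33 -1.94]
[-0.11, -0.1, 0.53, -0.01, -0.02, 0.01]
expected tip px [[250.5, 199.6], [250.5, 193.8], [250.5, 205.3]]
bore px [[247.8 193.6]
 [247.9 189.6]]
247 193
```

View pics/f.png

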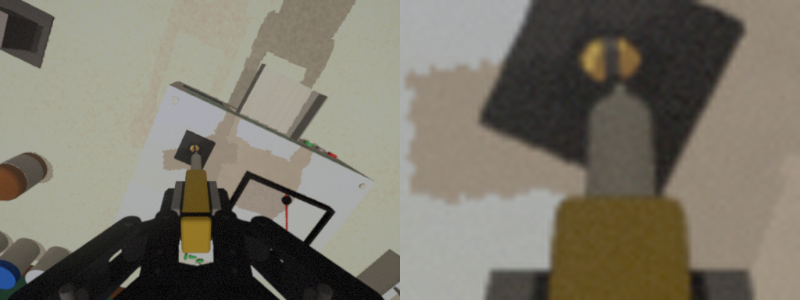

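```bash
python3 - <<'E'
from h import *
s=st(); b=.30+np.pi/2; print(go([.5295,.0296,.228],b))
E
python3 -m pendant '[-0.11,-0.05,0.4,0,0,0,-0.11,-0.05,0.8,0,0,0,-0.11,-0.05,0.8,0,0,0,-0.11,-0.05,0.8,0,0,0]' | head -4;  python3 - <<'E'
from h import *
s=st(); b=.30+np.pi/2; print(go([.5295,.0296,.222],b))
E
```

```text
t 6.97 p [0.5266 0.0299 0.2486] tilt [-0.0013 -0.0016] yaw_y 1.8702 F [ 0.6 -0.3 -1. ] M [-0.02 -0.07 -0.02] op 0.0156 q [-0.07  0.21  1.61 -0.    1.33 -1.94]
[-0.11, -0.05, 0.83, -0.01, -0.01, -0.0]
clock: 7.48
eef_pos: [0.5303, 0.03, 0.2295]
eef_rot: [-0.149, 0.989, -0.0, 0.0]
force: [-0.0, -0.3, -1.8]
t 7.47 p [0.5303 0.03   0.2295] tilt [ 0.0007 -0.0009] yaw_y 1.87 F [-0.  -0.3 -1.8] M [ 0.03  0.   -0.  ] op 0.0154 q [-0.07  0.22  1.63 -0.    1.29 -1.94]
[0.04, -0.01, 0.3, -0.01, 0.0, -0.01]
```

Feel downward in 2 mm steps.

```bash
for k in 1 2; do python3 -m pendant '[0.02,0,0.1,0,0,0,0.02,0,0.1,0,0,0]' | grep -E 'pos|force: '; done; python3 -m pendant '[0,0,0.08,0,0,0,0,0,0.08,0,0,0]' | grep -E 'pos|force: '
```

```text
eef_pos: [0.5297, 0.0303, 0.2271]
force: [0.1, -0.1, 0.1]
grasp_force: 58.9
eef_pos: [0.5292, 0.0302, 0.2244]
force: [0.9, -0.1, -0.5]
grasp_force: 58.9
eef_pos: [0.5292, 0.0301, 0.2224]
force: [-0.5, 0.4, -1.1]
grasp_force: 58.9
```

```bash
for k in 1 2; do python3 -m pendant '[0,0,0.08,0,0,0,0,0,0.08,0,0,0]' | grep -E 'pos|force: '; done
```

```text
eef_pos: [0.5292, 0.0301, 0.2204]
force: [0.8, -0.2, -0.7]
grasp_force: 58.9
eef_pos: [0.5293, 0.0301, 0.2184]
force: [0.5, -0.8, -0.2]
grasp_force: 58.9
```

```bash
python3 -m pendant '[0,0,0.05,0,0,0,0,0,0.05,0,0,0]' | grep -E 'pos|force: '
```

```text
eef_pos: [0.5293, 0.0301, 0.2172]
force: [0.6, 0.1, 0.1]
grasp_force: 58.9
```

```bash
for k in 1 2 3; do python3 -m pendant '[0,0,0.05,0,0,0,0,0,0.05,0,0,0]' | grep -E 'pos|^force: '; done
```

```text
eef_pos: [0.5293, 0.0302, 0.216]
force: [0.1, -0.5, 0.1]
eef_pos: [0.5293, 0.0301, 0.2147]
force: [-0.7, 0.2, -0.2]
eef_pos: [0.5293, 0.0301, 0.2135]
force: [-0.0, -0.1, -0.9]
```

```bash
for k in 1 2; do python3 -m pendant '[0,0,0.04,0,0,0,0,0,0.04,0,0,0]' | grep -E 'pos|^force: '; done
```

```text
eef_pos: [0.5293, 0.0301, 0.2125]
force: [-0.9, -0.1, -0.0]
eef_pos: [0.5293, 0.0301, 0.2115]
force: [-0.4, -0.3, -1.1]
```

```bash
python3 -m pendant '[0,0,0.04,0,0,0,0,0,0.04,0,0,0]' | grep -E 'pos|^force: '
```

```text
eef_pos: [0.5293, 0.0301, 0.2105]
force: [-0.5, -1.7, 0.1]
```

```bash
for k in 1 2; do python3 -m pendant '[0,0,0.03,0,0,0,0,0,0.03,0,0,0]' | grep -E 'pos|^force: '; done
```

```text
eef_pos: [0.5293, 0.03, 0.2098]
force: [-1.6, -1.4, -0.1]
eef_pos: [0.5293, 0.03, 0.209]
force: [0.3, -1.1, 0.1]
```

```bash
python3 -m pendant '[0,0,0.03,0,0,0,0,0,0.03,0,0,0]' | grep -E 'pos|^force: '
```

```text
eef_pos: [0.5294, 0.0301, 0.2087]
force: [-2.0, -1.0, 3.5]
```

```bash
cat >> h.py <<'E'
def needle(name=None):
    s=env.sense(); i=imaging.camera_info('wrist'); im=imaging.camera('wrist'); q=im.astype(int)
    if name: save(name,im)
    r,g,b=q[...,0],q[...,1],q[...,2]
    piv=np.array([.558,.157]) # rough, limits the search to the dial
    yy,xx=np.mgrid[:384,:512]; W=plane('wrist',np.c_[xx.ravel(),yy.ravel()],.137,i)[:,:2].reshape(384,512,2)
    D=W-piv; c,s_=np.cos(-.127),np.sin(-.127); a=D@[c,s_]; l=D@[-s_,c]
    dial=(a>-.004)&(a<.075)&(abs(l)<.05)
    red=dial&(r>g+35)&(r>b+35); gr=dial&(g>r+25)&(g>b+10)
    print('t',round(s['clock'],2),'red',red.sum(),'green',gr.sum())
    if red.sum()<8: return
    out=[]
    for m in (red,gr):
        if m.sum()<8: continue
        P=W[m]; mu=P.mean(0); _,_,V=np.linalg.svd(P-mu,full_matrices=False); d=V[0]*np.sign(V[0,0])
        out.append((mu,d)); print('  mid',mu.round(4),'angle',round(np.arctan2(d[1],d[0]),4),'rel -.127:',round(np.arctan2(d[1],d[0])+.127,4),'span',np.ptp((P-mu)@d).round(4))
    if len(out)==2:
        (m1,d1),(m2,d2)=out
        A=np.c_[d1,-d2]
        if abs(np.linalg.det(A))>.15: x=np.linalg.solve(A,m2-m1); print('  lines meet',(m1+x[0]*d1).round(4))
E
python3 -m pendant '[0,0,-0.02,0,0,0.4,0,0,-0.02,0,0,0.8,0,0,-0.02,0,0,1.2,0,0,-0.02,0,0,1.6,0,0,-0.02,0,0,2]' | grep -E 'pos|^force: '; python3 - <<'E'
from h import *
st(); needle('g.png')
E
```

```text
eef_pos: [0.5294, 0.0298, 0.2088]
force: [-0.8, -2.4, 1.2]
t 11.85 p [0.5294 0.0298 0.2088] tilt [ 0.001  -0.0016] yaw_y 1.5898 F [-0.8 -2.4  1.2] M [-0.4   0.26  0.06] op 0.0154 q [-0.07  0.24  1.67 -0.    1.24 -1.66]
t 11.85 red 174 green 126
  mid [0.5877 0.1696] angle 0.3847 rel -.127: 0.5117 span 0.0557
  mid [0.6074 0.1488] angle -0.1345 rel -.127: -0.0075 span 0.0224
  lines meet [0.5541 0.156 ]
```

View pics/g.png

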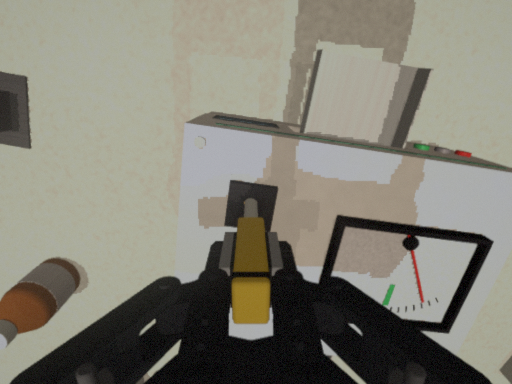

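```bash
python3 -m pendant '[0,-0.02,0,0,0,0.6,0,-0.02,0,0,0,1.2,0,-0.02,0,0,0,1.8,0,-0.02,0,0,0,2.4,0,-0.02,0,0,0,3]' | grep -E 'pos|^force: '; python3 - <<'E'
from h import *
st(); needle()
E
```

```text
eef_pos: [0.5294, 0.0294, 0.2088]
force: [-2.2, -1.4, 1.3]
t 12.53 p [0.5294 0.0294 0.2088] tilt [ 0.001  -0.0014] yaw_y 1.1708 F [-2.2 -1.4  1.3] M [-0.41  0.36  0.02] op 0.0153 q [-0.07  0.24  1.67 -0.    1.24 -1.25]
t 12.53 red 226 green 147
  mid [0.5899 0.163 ] angle 0.1811 rel -.127: 0.3081 span 0.0568
  mid [0.6075 0.1494] angle -0.1141 rel -.127: 0.0129 span 0.0219
  lines meet [0.5508 0.1559]
```

```bash
python3 -m pendant '[0.01,-0.02,0,0,0,0.6,0.01,-0.02,0,0,0,1.3,0.01,-0.02,0,0,0,2,0.01,-0.02,0,0,0,2.6,0.01,-0.02,0,0,0,3.2]' | grep -E 'pos|^force: '; python3 - <<'E'
from h import *
st(); needle()
E
```

```text
eef_pos: [0.529, 0.029, 0.2088]
force: [-0.7, -2.0, 1.9]
t 13.2 p [0.529  0.029  0.2088] tilt [ 0.0011 -0.0013] yaw_y 0.725 F [-0.7 -2.   1.9] M [-0.49  0.29  0.01] op 0.0154 q [-0.08  0.24  1.67 -0.    1.24 -0.8 ]
t 13.2 red 288 green 195
  mid [0.5899 0.1556] angle -0.0414 rel -.127: 0.0856 span 0.0567
  mid [0.6076 0.1497] angle -0.1214 rel -.127: 0.0056 span 0.0216
```

```bash
python3 -m pendant '[-0.015,-0.013,0,0,0,0.4,-0.015,-0.013,0,0,0,0.8,-0.015,-0.013,0,0,0,1.1,-0.015,-0.013,0,0,0,1.1]' | grep -E 'pos|^force: '; python3 - <<'E'
from h import *
st(); needle('i.png'); needle()
im=cv2.imread('pics/i.png'); cv2.imwrite('pics/i.png',crop(im,300,512,140,299,800,600))
E
```

```text
eef_pos: [0.529, 0.0288, 0.2088]
force: [-0.4, -1.6, 1.3]
t 13.75 p [0.529  0.0288 0.2088] tilt [ 0.001  -0.0007] yaw_y 0.5745 F [-0.4 -1.6  1.3] M [-0.29  0.23 -0.01] op 0.0155 q [-0.08  0.24  1.67 -0.    1.24 -0.65]
t 13.75 red 314 green 80
  mid [0.5894 0.1529] angle -0.1231 rel -.127: 0.0039 span 0.0567
  mid [0.6079 0.1482] angle -0.1446 rel -.127: -0.0176 span 0.0214
t 13.8 red 312 green 78
  mid [0.5894 0.1529] angle -0.1232 rel -.127: 0.0038 span 0.0567
  mid [0.6077 0.1482] angle -0.1451 rel -.127: -0.0181 span 0.0214
```

View pics/i.png

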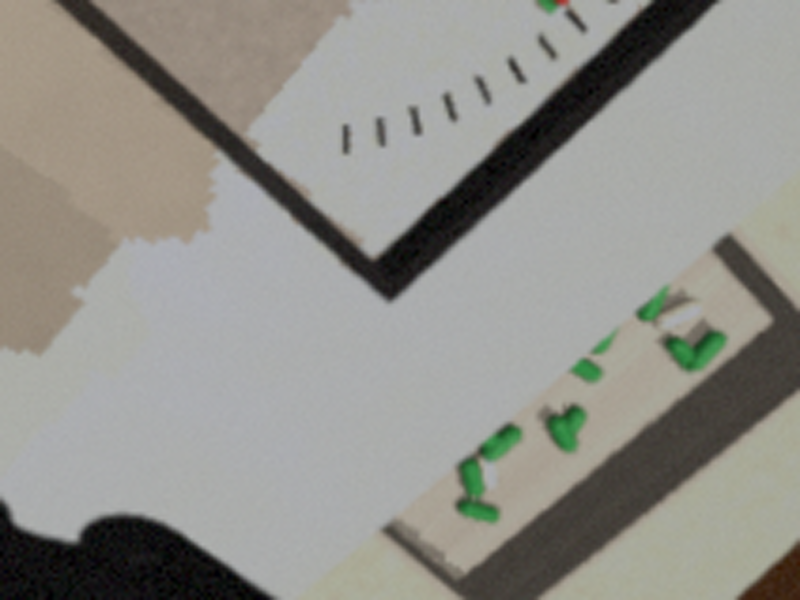

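```bash
python3 - <<'E'
from h import *
i=imaging.camera_info('wrist'); im=imaging.camera('wrist'); a=imaging.camera('side'); b=imaging.camera('scene')
q=px('wrist',[[.5565,.1569,.137],[.6075,.1493,.137]],i); print(q)
# wrist resampled from above in detector axes, 10 px/mm: right = det x, up = det y
yaw=-.127; gx,gy=np.meshgrid(np.arange(-.005,.075,.0002),np.arange(.0225,-.0225,-.00015)); 
def top(c,img,inf):
    gx,gy=np.meshgrid(np.linspace(-.005,.075,800),np.linspace(.015,-.015,300))
    W=np.stack([.5565+gx*np.cos(yaw)-gy*np.sin(yaw),.1569+gx*np.sin(yaw)+gy*np.cos(yaw),0*gx+.137],-1).reshape(-1,3)
    m=px(c,W,inf).astype(np.float32).reshape(300,800,2); return cv2.remap(img,m[...,0],m[...,1],cv2.INTER_CUBIC)
o=np.vstack([top('wrist',im,i),top('side',a,imaging.camera_info('side'))]); save('j.png',o)
E
```

```text
[[391.36314439  77.92633523]
 [438.56363666 131.07678874]]
```

View pics/j.png

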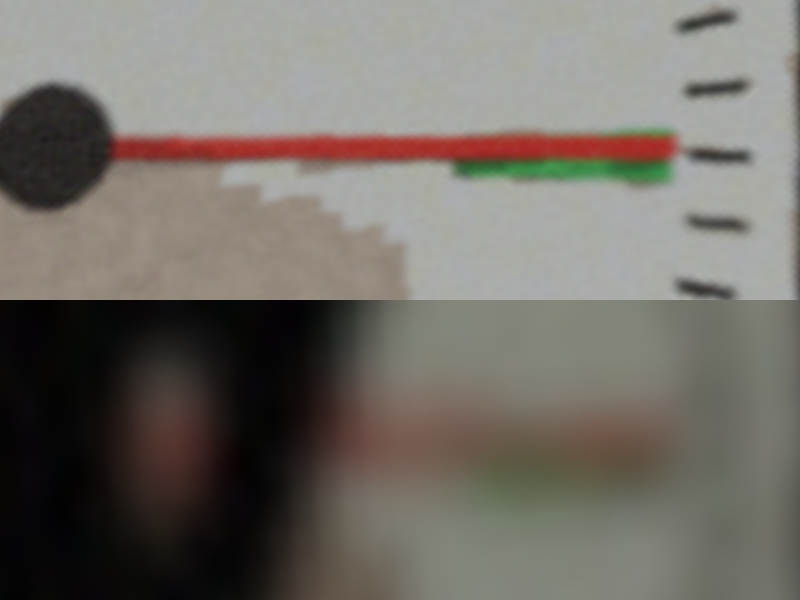

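```bash
python3 -m pendant '[0,0,0,0,0,-0.25,0,0,-0.15,0,0,-0.25,0,0,-0.6,0,0,-0.25,0,0,-1.3,0,0,-0.25,0,0,-2.2,0,0,-0.25]' | grep -E 'pos|^force: '; python3 - <<'E'
from h import *
st(); needle('k.png'); print(go([.4662,-.2725,.258],1.738))
E
```

```text
eef_pos: [0.5292, 0.0291, 0.2649]
force: [-0.4, -0.2, 0.0]
t 14.62 p [0.5292 0.0291 0.2649] tilt [ 0.0016 -0.0002] yaw_y 0.6071 F [-0.4 -0.2  0. ] M [ 0.04 -0.    0.04] op 0.0156 q [-0.08  0.2   1.57 -0.    1.37 -0.68]
t 14.62 red 184 green 37
  mid [0.5888 0.153 ] angle -0.1263 rel -.127: 0.0007 span 0.0559
  mid [0.6092 0.148 ] angle -0.1438 rel -.127: -0.0168 span 0.0205
[-8.42, -9.01, 0.4, 0.02, 0.06, -8.1]
```

```bash
python3 -m pendant '[-1.7,-1.8,0,0,0,-1.3,-3.4,-3.6,0,0,0,-2.6,-5.1,-5.4,0,0,0,-3.9,-6.8,-7.2,0,0,0,-5.2,-8.1,-8.6,0.2,0,0,-6.5]' | grep -E 'pos'; python3 -m pendant '[0,0,0,0,0,-1.2,0,0,0,0,0,-1.6,0,0,0,0,0,-1.6,0,0,0,0,0,-1.6]' | grep pos; python3 - <<'E'
from h import *
s=st(); print(go([.4662,-.2725,.165],1.738))
i=imaging.camera_info('wrist'); im=imaging.camera('wrist')
print(px('wrist',[.4662,-.2725,.06],i),px('wrist',[s['eef_pos']-[0,0,.0904]],i))
E
```

```text
eef_pos: [0.4715, -0.2478, 0.2608]
eef_pos: [0.4715, -0.2459, 0.2603]
t 15.8 p [ 0.4715 -0.2459  0.2603] tilt [ 0.0015 -0.001 ] yaw_y 1.6689 F [-0.6  0.4 -0.3] M [ 0.04  0.03 -0.03] op 0.0153 q [-0.61  0.2   1.58  0.    1.36 -2.28]
[0.32, -1.04, 3.81, -0.01, 0.01, -0.49]
[[228.35297904 158.96448599]] [[250.44194628 199.40102181]]
```

```bash
python3 -m pendant '[0.32,-1.04,0,0,0,-0.49,0.32,-1.04,1.5,0,0,-0.49,0.32,-1.04,3,0,0,-0.49,0.32,-1.04,3.6,0,0,-0.49,0.32,-1.04,3.6,0,0,-0.49]' | grep -E 'pos|^force: ';python3 -m pendant '[0,0,0,0,0,0,0,0,0,0,0,0]' | grep pos; python3 - <<'E'
from h import *
s=st(); print(go([.4660,-.2730,.15],1.738)); print(go([.4660,-.2730,.0954],1.738))
E
```

```text
eef_pos: [0.4659, -0.2724, 0.1696]
force: [0.6, 0.0, 0.4]
eef_pos: [0.4668, -0.2733, 0.1715]
t 16.73 p [ 0.4668 -0.2733  0.1715] tilt [ 0.0033 -0.0027] yaw_y 1.738 F [-0.2  0.1  0.2] M [-0.01 -0.01  0.03] op 0.0154 q [-0.66  0.28  1.71 -0.    1.15 -2.4 ]
[0.03, 0.02, 0.86, -0.02, 0.02, -0.0]
[0.04, 0.03, 3.04, -0.02, 0.02, -0.0]
```

```bash
python3 -m pendant '[0.02,0.02,0.4,-0.02,0.02,0,0.02,0.02,0.7,-0.02,0.02,0,0.02,0.02,1,-0.02,0.02,0,0.02,0.02,1,-0.02,0.02,0]' | grep -E 'pos|^force: '; python3 -m pendant '[0,0,0.3,0,0,0,0,0,0.6,0,0,0,0,0,0.6,0,0,0]' | grep -E 'pos|^force: '; python3 - <<'E'
from h import *
s=st(); print(go([.4660,-.2730,.0974],1.738))
E
```

```text
eef_pos: [0.465, -0.272, 0.1441]
force: [1.6, -1.1, -0.5]
eef_pos: [0.4651, -0.2721, 0.1293]
force: [-0.4, -0.0, -0.5]
t 17.6 p [ 0.4651 -0.2721  0.1293] tilt [-0.0032  0.0022] yaw_y 1.7378 F [-0.4 -0.  -0.5] M [ 0.01 -0.02 -0.02] op 0.0154 q [-0.66  0.32  1.76 -0.    1.06 -2.4 ]
[-0.03, -0.04, 1.28, 0.02, -0.02, -0.0]
```

In the hole with no contact; lowering the rest, gently at the end.

```bash
python3 -m pendant '[-0.03,-0.03,0.4,0.02,-0.02,0,-0.03,-0.03,0.8,0.02,-0.02,0,-0.03,-0.03,1.2,0.02,-0.02,0,-0.03,-0.03,1.26,0.02,-0.02,0,-0.03,-0.03,1.26,0.02,-0.02,0]' | grep -E 'pos|^force: '; python3 -m pendant '[0,0,0.04,0,0,0,0,0,0.04,0,0,0]' | grep -E 'pos|^force: '
```

```text
eef_pos: [0.4662, -0.273, 0.0984]
force: [0.1, 0.0, -0.4]
eef_pos: [0.4663, -0.273, 0.0978]
force: [0.1, -1.1, -0.5]
```

```bash
python3 -m pendant '[0,0,0.03,0,0,0,0,0,0.03,0,0,0]' | grep -E 'pos|^force: '
```

```text
eef_pos: [0.4662, -0.2729, 0.0969]
force: [0.2, 0.2, 0.3]
```

```bash
python3 -m pendant '[0,0,0.03,0,0,0,0,0,0.03,0,0,0]' | grep -E 'pos|^force: ';python3 -m pendant '[0,0,0.04,0,0,0,0,0,0.04,0,0,0]' | grep -E 'pos|^force: '
```

```text
eef_pos: [0.4662, -0.2729, 0.096]
force: [-0.7, -0.1, -1.3]
eef_pos: [0.4663, -0.273, 0.0954]
force: [-0.8, 0.4, 2.0]
```

```bash
python3 -m pendant '[0,0,0.02,0,0,0,0,0,0.02,0,0,0]' | grep -E 'pos|^force: ';python3 -m pendant '[0,0,0,0,0,0,0,0,0,0,0,0,0,0,0,0,0,0,0,0,0,0,0,0,0,0,0,0,0,0]' 1 | grep -E 'pos|^force: |opening'; python3 -m pendant '[0,0,-1,0,0,0,0,0,-3,0,0,0,0,0,-5,0,0,0,0,0,-7,0,0,0,0,0,-7,0,0,0]' | grep -E 'pos|^force: |opening'; python3 - <<'E'
from h import *
st(); i=imaging.camera_info('wrist'); im=imaging.camera('wrist'); needle()
u,v=px('wrist',[.4662,-.273,.125],i)[0].astype(int); print(u,v)
for c in('wrist','side','scene'):
    b=imaging.camera(c)
    for n in ('tuning_tool','bottle','mortar'): print(c,n,[(np.round(d['centre'],3),round(d['confidence'],2)) for d in imaging.find_in(c,n)[:1]])
    if c=='scene': p=px(c,[.478,-.28,.06])[0].astype(int); B=crop(b,p[0]-30,p[0]+30,p[1]-30,p[1]+30,400,400); p=px(c,[.58,.15,.137])[0].astype(int); D=crop(b,p[0]-30,p[0]+30,p[1]-15,p[1]+15,800,200)
save('l.png',np.vstack([np.hstack([crop(im,u-60,u+60,max(v-60,0),max(v-60,0)+120,400,400),B]),D]))
E
```

```text
eef_pos: [0.4663, -0.273, 0.0953]
force: [-1.9, 1.1, 6.0]
eef_pos: [0.4662, -0.2729, 0.0945]
force: [-0.1, -0.7, -0.1]
opening: 0.0849
eef_pos: [0.468, -0.2742, 0.2742]
force: [-0.2, 0.3, -0.9]
opening: 0.0855
t 20.73 p [ 0.468  -0.2742  0.2742] tilt [ 0.0087 -0.0069] yaw_y 1.7378 F [-0.2  0.3 -0.9] M [-0.   -0.01  0.01] op 0.0855 q [-0.66  0.21  1.54 -0.    1.38 -2.4 ]
t 20.77 red 0 green 0
253 175
wrist tuning_tool [(array([ 0.46 , -0.276,  0.13 ]), 0.85)]
wrist bottle [(array([ 0.675, -0.244,  0.068]), 0.85)]
wrist mortar []
side tuning_tool [(array([0.614, 0.061, 0.13 ]), 0.73)]
side bottle [(array([ 0.69 , -0.252,  0.074]), 0.62)]
side mortar []
scene tuning_tool [(array([ 0.474, -0.277,  0.102]), 0.52)]
scene bottle [(array([ 0.712, -0.251,  0.074]), 0.72)]
scene mortar [(array([0.408, 0.468, 0.042]), 0.65)]
```

View pics/l.png

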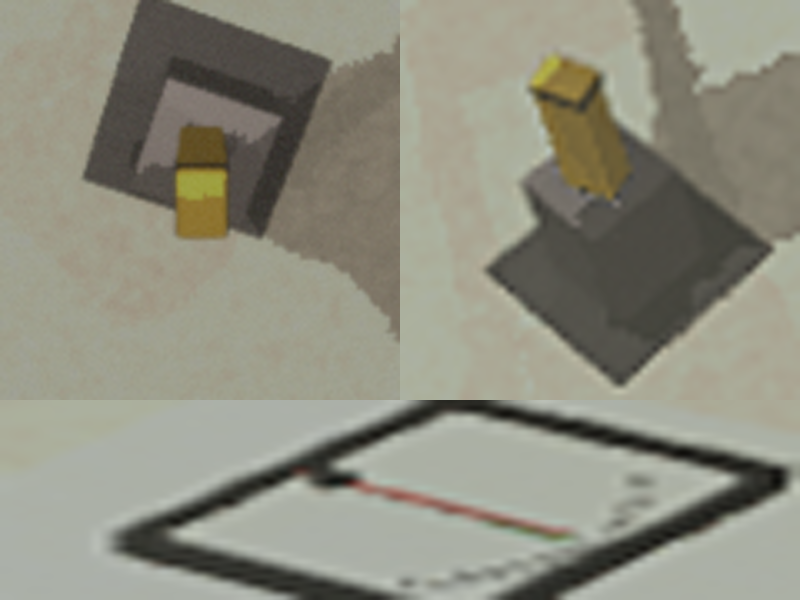

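The tool is standing upright in the stand, with its handle on the block and the gripper clear. The needle lies over the green band, and the bottle and mortar have not moved.

```bash
python3 -m pendant '[0,0,0,0,0,0,0,0,0,0,0,0]' | head -1; python3 -c "
from cell import ticket
print(ticket.job_done())"
```

```text
clock: 21.68
the job is handed in; nothing more can be done
None
```

The job is handed in at 21.7 s: the needle last measured within about 0.01 rad of the middle of the green band, the tool is back home in its stand and released, the highest force I read at the slug was about 3.5 N of press plus a few newtons sideways, and the bottle and mortar were untouched.

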